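# Stack the empty pastry tote on the full one

## Robot

A 6-joint arm with a two-finger parallel gripper is mounted at the origin on the work surface. World frame = base frame: x ahead of the robot, y to its left, z up, the work surface at z = 0. Lengths are in m, angles in rad, forces in N, time in s.
With the tool pointing down it reaches from about 0.25 to 0.8 m from the base axis. Payload 3.9 kg.
Tool frame: the origin (TCP) lies at the very end of the fingers, on their centre line; the grasp point (between the pads) lies 19 mm behind it (r.pinch_z is the distance from the TCP to the grasp point, in m); z points along the fingers, y is the direction in which the jaws open and shut (so a half turn about z gives the same grasp; the last joint's range is limited). The gripper opens to 85 mm and grips with 20 to 120 N. Pads are 22 mm wide; open, the fingers measure 114 mm over their backs; the gripper's body (76 mm by 85 mm) begins 54 mm behind the grasp point. The pads swing forward as they close: fully open they stand 13 mm farther back than shut.
Start: joints at [1.275, 0.26, -0.138, 1.173, 0, 1.571], TCP at [0.153, 0.502, 0.204] pointing down, gripper open.
Joint ranges: [-2.78, 2.78], [-0.83, 1.72], [-1.28, 1.37], [-1.9, 2.12], [-1.57, 1.48], [-3.14, 3.14]. Speed limits (rad/s): [2.57, 2.57, 3.14, 3.14, 3.14, 3.14].

## Interface

Orientations are given as a 3x3 rotation matrix whose columns are the frame's x, y, z axes.
In Python, from station import r gives the robot as it stands.
- The arm moves only by the shell command python3 -m crank 'ROWS'. ROWS is JSON, one flat list of numbers, 5 for each row, row after row: the shift along the world's x, y, z in cm, then the turn about the world's z in degrees, then the opening, from 0 (shut) to 1 (fully open). In form: [x, y, z, turn, hand, x, y, z, turn, hand, ...]. A call has exactly 10 rows; each row is the pose to reach, as a shift and turn from the pose commanded when the call began; what a row does not reach only later rows make up. A row lasts 1/8 s, in which the tool goes at most 62.5 mm and 10.7 degrees, less where a joint would pass 70% of its speed; a pose out of reach is approached as far as the arm can. A call with a gripper value outside its range is refused whole. The fingers move at their own pace and stop on an object; the grip force is fixed at half the most. Time passes only in rows, so rows that repeat a pose let the fingers close, or fill a call up. It gives the time, the measured TCP pose, the force and the opening at its end, in the units of the state.
- r.state(): the state, without advancing time (a new reading comes with each control period).
- r.read_camera(name): name is "scene" or "side" or "wrist"; returns the picture (384x512x3 uint8, red, green, blue); there is no depth.
- r.camera_params(name): a dict with "fov_y" (degrees; the focal length in pixels is half the picture's height over the tangent of half this angle, whatever the lens; pixels are square), "cx", "cy" (the principal point, pixels), "R" (3x3) and "t" (3): a world point X has camera coordinates R X + t. Camera axes: x right, y down, z forward; pixel columns grow to the right and rows downward; lengths in m; the calibration is good to about 2 mm. A picture is of the moment at which its call begins: read the wrist's pose just before it. camera_params takes no time and is no camera call; for the wrist camera it gives the pose at the moment of the call.
- r.close_job(): hands the job in, once; it reports no verdict.
Trained networks look in the newest picture that a camera, given by its name, has taken for a name from the list of things; names that differ only in an ending like _2 or _b are one class to them, and where a whole thing is asked for, a point or a joint stands for the part that bears it (a point fixed in the world has none). Each returns a list of dicts, best first, with "score" (0 to 1); they miss things now and then, are a little off and sometimes report something else, mostly with a low value. They report only what shows in the picture. A call takes as long as a camera call.
- r.silhouettes(label, camera): "pixels" (384x512 bool, what is visible of it).
- r.mark_of(label, camera): "location" ([x, y, z] in m, in the coordinates of the camera as it stood for that picture, good to about 4 mm: a listed point, or the origin of a listed thing).
The state is a dict: "clock": time; "qpos": joint angles; "joint_velocities": joint speeds; "joint_torque": joint torques, N m; "eef_pos": TCP position; "orientation": TCP orientation; "wrist_force": force on the tool from outside, world axes, zero at the start; "ft_torque": the same for the moment, N m; "opening": opening from 0.0 (shut) to 1.0 (fully open).
Only numpy, scipy, OpenCV 4.12 (cv2) and the standard library are available. Lean on these libraries where they do the work, as an engineer would, in place of code of your own. Each camera call takes 0.05 s, during which the arm holds its last target. There are 200 camera calls.

## Task

Pick up the empty stack-nest tote, turn it so that its scooped end lies opposite to the scooped end of the tote full of bread rolls, and set it gently on top of the full one, so that it sits level on the stacking shoulders inside the rim instead of nesting down onto the rolls. Let go of it, and leave the full tote and the plain bin where they stand.

Things in the scene. Friction and masses are not known exactly. Their poses are not given: they have to be found in the camera images.
- tote_full: Grey stack-nest tote holding small bread rolls (tops at 49 mm); 0.65 kg, loose. Rim 220 (x) x 150 mm, foot 190 x 120, 90 high. Origin: centre of underside, z up, +x to the scooped end (wall cut to 42 mm). Column tops inside the long walls are stacking shoulders, 80 mm up: a twin with its scoop at the opposite end rests on them, inside the rim, 8 mm play; same way round it nests down.
- tote_empty: Identical tote, empty, 0.2 to 0.3 kg; same origin and axes. Across its middle, over the origin and centre of mass, stands a grip ridge: 14 mm thick (x), 90 mm long (y), upright faces from 40 to 70 mm above the underside, on a 25 mm wide hump. Pinch it from above, closing along the tote's x; 85 mm is free on each side of it. Stacked, its underside is 80 mm above the full tote's.
- empty_scoop (a point): Middle of the low edge of the empty tote's scooped end: 100 mm along its +x from its origin, 42 mm above its underside. The cut is 83 mm wide; the other end wall is full height (90 mm).
- plain_bin: Bystander: plain grey straight-sided open bin, 190 x 130 x 60 mm, empty, without divider, columns or scooped end. Origin: centre of underside. Which of the three places on the counter holds which container varies.

How it is judged:
By the outcome, as a careful person would: the job done as asked, in the order asked, and still so for the second after the job is handed in, with the robot touching nothing.
It also fails if it takes over 42 s, if anything falls off the work surface, if the arm or the gripper's body presses on something with over 40 N, if the wrist force passes 120 N, or if a joint passes its speed limit or range.

## Working session

There is one attempt and no reset: what is moved stays moved. The work goes in short steps, Python scripts to look and compute and a shell command to move; the robot and the scene stay as the last step left them, time stands still between calls to the robot, and variables do not carry over. Pictures are saved under pics/ and viewed, about 8 in all and at most 12, crops included, and the job is handed in when it is done.

```bash
mkdir -p pics; ls; cat > h.py <<'E'
import numpy as np, cv2
from station import r
def shot(cam,name=None):
    p=r.camera_params(cam); im=r.read_camera(cam)
    if name: cv2.imwrite('pics/'+name,cv2.cvtColor(im,cv2.COLOR_RGB2BGR))
    return im,p
def world(p,X): return np.array(p['R']).T@(np.array(X)-np.array(p['t']))
def marks(cam,p,labels):
    for l in labels:
        for d in r.mark_of(l,cam)[:3]:
            print(cam,l,round(d['score'],2),np.round(world(p,d['location']),4))
def f(p): return 192/np.tan(np.radians(p['fov_y'])/2)
def proj(p,X):
    c=np.array(p['R'])@np.array(X)+np.array(p['t']); return f(p)*c[:2]/c[2]+[p['cx'],p['cy']]
def plane(p,uv,z):
    R=np.array(p['R']);o=-R.T@np.array(p['t'])
    d=R.T@np.array([(uv[0]-p['cx'])/f(p),(uv[1]-p['cy'])/f(p),1]); return o+d*(z-o[2])/d[2]
E
python3 - <<'E'
from h import *
L=['tote_full','tote_empty','empty_scoop','plain_bin']
ims=[]
for c in ['scene','side']:
    im,p=shot(c); ims.append(im); marks(c,p,L)
    print(c, 'cam at',np.round(world(p,[0,0,0]),3))
cv2.imwrite('pics/a.png',cv2.cvtColor(np.vstack(ims)[:, :],cv2.COLOR_RGB2BGR))
big=np.hstack(ims); big=cv2.resize(big,(800,300)); cv2.imwrite('pics/a.png',big[:,:,::-1])
s=r.state();print(s)
E
```

```text
pics
scene tote_full 0.84 [6.24e-01 2.10e-03 2.00e-04]
scene tote_empty 0.87 [ 0.5057 -0.3346 -0.0018]
scene empty_scoop 0.65 [ 0.4054 -0.3499  0.0455]
scene plain_bin 0.65 [0.4943 0.354  0.0025]
scene cam at [ 0.945 -0.376  0.805]
side tote_full 0.83 [0.6234 0.0114 0.0052]
side tote_empty 0.78 [ 0.5072 -0.3296  0.0054]
side empty_scoop 0.95 [ 0.4135 -0.3502  0.0457]
side empty_scoop 0.72 [ 0.5093 -0.3314  0.0022]
side plain_bin 0.93 [ 4.979e-01  3.483e-01 -3.000e-04]
side cam at [-0.041 -0.654  0.795]
{'clock': 0.5, 'qpos': array([ 1.27499460e+00,  2.60003291e-01, -1.38137347e-01,  1.17268705e+00,
        5.47201759e-06,  1.57079983e+00]), 'joint_velocities': array([-0.00023802,  0.00027796,  0.00138468, -0.00141312,  0.00086925,
        0.00069735]), 'joint_torque': array([-2.78194159e-05, -4.05245948e+01,  2.54000831e+01,  3.16532118e-03,
        6.58085878e-05, -1.20794702e-06]), 'eef_pos': array([0.15303216, 0.5021758 , 0.20408842]), 'orientation': array([[-9.56567721e-01,  2.91510198e-01, -1.43756020e-05],
       [ 2.91510198e-01,  9.56567720e-01, -2.84015071e-05],
       [ 5.47190789e-06, -3.13585995e-05, -9.99999999e-01]]), 'wrist_force': array([ 0.70547036, -1.03921506, -0.0179925 ]), 'ft_torque': array([ 0.03653918, -0.00319804, -0.01139255]), 'opening': 1.0000712917381664}
```

View pics/a.png

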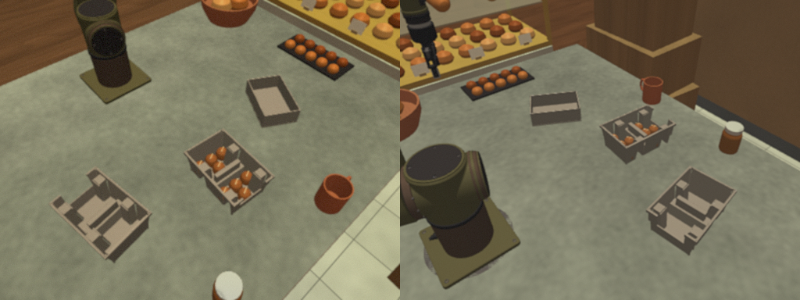

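```bash
python3 - <<'E'
from h import *
a,p=shot('scene');b,q=shot('side')
print(proj(p,[.624,.006,.09]),proj(q,[.624,.006,.09]))
def crop(im,c,w=75): 
    x,y=map(int,c); x0,y0=x-w,y-w; print(x0,y0)
    return cv2.resize(im[y0:y0+2*w,x0:x0+2*w],None,fx=2.6,fy=2.6,interpolation=cv2.INTER_CUBIC)
o=np.hstack([crop(a,proj(p,[.624,.006,.05])),crop(b,proj(q,[.624,.006,.05]))])
cv2.imwrite('pics/b.png',o[:,:,::-1]); print(o.shape)
E
```

```text
[292.02006091 210.43725289] [304.35198085 158.79479331]
215 145
228 95
(390, 780, 3)
```

View pics/b.png

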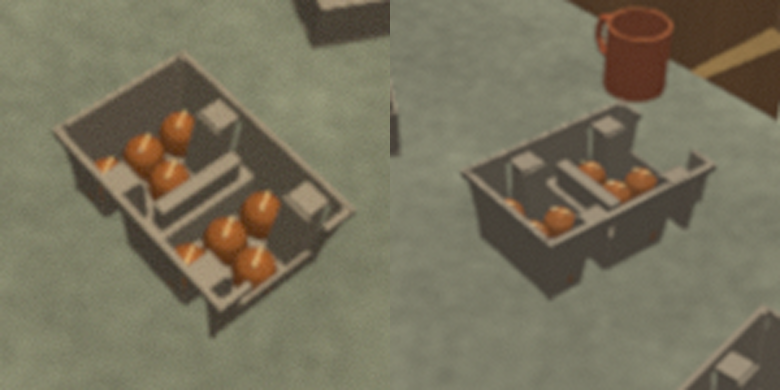

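```bash
python3 - <<'E'
from h import *
for c,off,pts in [('scene',(215,145),[(57,131),(183,55),(352,210),(222,308)]),('side',(228,95),[(158,243),(74,175),(238,107),(323,162)])]:
    p=r.camera_params(c)
    W=np.array([plane(p,np.array(u)/2.6+off,.09)[:2] for u in pts])
    print(c,np.round(W,3).tolist(),'ctr',W.mean(0).round(4))
    for i in range(4): print(np.linalg.norm(W[i]-W[i-1]).round(3),end=' ')
    # scoop end = pts 2,3 ; 
    d=(W[2]+W[3]-W[0]-W[1]);print('yaw',np.degrees(np.arctan2(d[1],d[0])))
E
```

```text
scene [[0.514, -0.059], [0.521, 0.083], [0.734, 0.073], [0.727, -0.07]] ctr [0.624  0.0066]
0.214 0.142 0.213 0.143 yaw -2.7788495466569754
side [[0.511, -0.059], [0.514, 0.075], [0.731, 0.058], [0.729, -0.071]] ctr [0.6215 0.0008]
0.218 0.134 0.218 0.128 yaw -3.7867764687076386
```

```bash
python3 -m crank '[3,-4,0.5,-3,1, 6,-8,1,-6,1, 9,-12,1.5,-9,1, 12,-16,2,-12,1, 15,-20,2.5,-15,1, 18,-24,3,-18,1, 21,-28,3.5,-21,1, 24,-32,4,-24,1, 27,-36,4.5,-27,1, 30,-40,5,-30,1]' && python3 -m crank '[0.6,-5,0.5,-4,1, 1.2,-10,1,-8,1, 1.8,-15,1.5,-12,1, 2.4,-20,2,-16,1, 3,-25,2.5,-20,1, 3.6,-30,3,-24,1, 4.2,-35,3.5,-28,1, 4.8,-40,4,-32,1, 5.4,-43.4,4.5,-33,1, 5.4,-43.4,5,-33,1]'
python3 - <<'E'
from h import *
im,p=shot('wrist','w1.png'); marks('wrist',p,['tote_empty','empty_scoop'])
print(world(p,[0,0,0]),world(p,[0,0,1])-world(p,[0,0,0]),r.state()['eef_pos'])
E
```

```text
clock: 1.85
eef_pos: [0.454, 0.1008, 0.2545]
orientation: [[-0.681, 0.732, 0.001], [0.732, 0.681, 0.0], [-0.0, 0.001, -1.0]]
wrist_force: [0.2, -0.2, -0.5]
opening: 1.0
clock: 3.1
eef_pos: [0.507, -0.3342, 0.3032]
orientation: [[-0.171, 0.985, -0.001], [0.985, 0.171, 0.0], [0.0, -0.001, -1.0]]
wrist_force: [-1.2, 0.2, -0.0]
opening: 1.002
wrist tote_empty 0.59 [ 0.5024 -0.3374  0.001 ]
wrist empty_scoop 0.72 [ 0.4083 -0.35    0.0396]
[ 0.49188023 -0.25438483  0.4744191 ] [ 0.05347119 -0.31536796 -0.94746181] [ 0.50699569 -0.33116743  0.3043375 ]
```

View pics/w1.png

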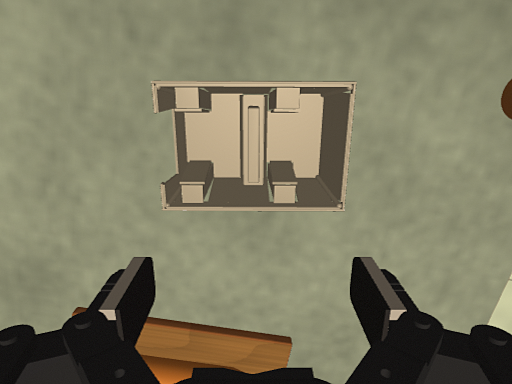

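```bash
python3 - <<'E'
from h import *
p=r.camera_params('wrist')
W=np.array([plane(p,u,.09)[:2] for u in [(152,81),(356,81),(345,211),(163,211)]])
print(W.round(4),W.mean(0).round(4),[np.linalg.norm(W[i]-W[i-1]).round(3) for i in range(4)])
d=W[1]+W[2]-W[0]-W[3];print('yaw',np.degrees(np.arctan2(d[1],d[0])))
V=np.array([plane(p,u,.07)[:2] for u in [(254,106),(253,184)]]);print('ridge',V,V.mean(0))
d=V[0]-V[1];print(np.degrees(np.arctan2(d[1],d[0]))-90,np.linalg.norm(d))
E
```

```text
[[ 0.3866 -0.2767]
 [ 0.6018 -0.2384]
 [ 0.6293 -0.386 ]
 [ 0.4122 -0.4246]] [ 0.5074 -0.3314] [np.float64(0.15), np.float64(0.219), np.float64(0.15), np.float64(0.221)]
yaw 10.094074701999729
ridge [[ 0.49920322 -0.28493061]
 [ 0.51465537 -0.3779739 ]] [ 0.5069293  -0.33145225]
9.429325894160527 0.0943176728032159
```

```bash
python3 -m crank '[0,0,-5,0,1, 0,0,-10,0,1, 0,0,-15,0,1, 0,0,-19,0,1, 0,0,-22,0,1, 0,0,-24,0,1, 0,0,-25.4,0,1, 0,0,-26.1,0,1, 0,0,-26.1,0,1, 0,0,-26.1,0,1]' && python3 -m crank '[0,0,0,0,0, 0,0,0,0,0, 0,0,0,0,0, 0,0,0,0,0, 0,0,0,0,0, 0,0,0,0,0, 0,0,0.5,0,0, 0,0,1,0,0, 0,0,2,0,0, 0,0,3,0,0]'
```

```text
clock: 4.5
eef_pos: [0.5077, -0.3322, 0.044]
orientation: [[-0.175, 0.985, 0.001], [0.985, 0.175, -0.001], [-0.001, 0.001, -1.0]]
wrist_force: [-0.8, -0.0, 0.0]
opening: 0.998
clock: 5.75
eef_pos: [0.5072, -0.3319, 0.074]
orientation: [[-0.175, 0.985, 0.0], [0.985, 0.175, -0.0], [-0.0, 0.0, -1.0]]
wrist_force: [0.4, -0.8, 0.1]
opening: 0.004
```

```bash
python3 - <<'E'
from h import *
im,p=shot('wrist'); a,q=shot('side');b,s=shot('scene')
marks('side',q,['tote_empty']);marks('scene',s,['tote_empty'])
c=proj(q,[.507,-.332,.08]).astype(int);print(c)
d=a[c[1]-90:c[1]+60,c[0]-100:c[0]+100]
o=np.hstack([cv2.resize(im,(400,300)),cv2.resize(d,(400,300))])
cv2.imwrite('pics/c.png',o[:,:,::-1])
E
```

```text
side tote_empty 0.86 [ 0.5109 -0.33    0.0013]
scene tote_empty 0.92 [ 0.5048 -0.3323  0.0016]
[372 258]
```

View pics/c.png

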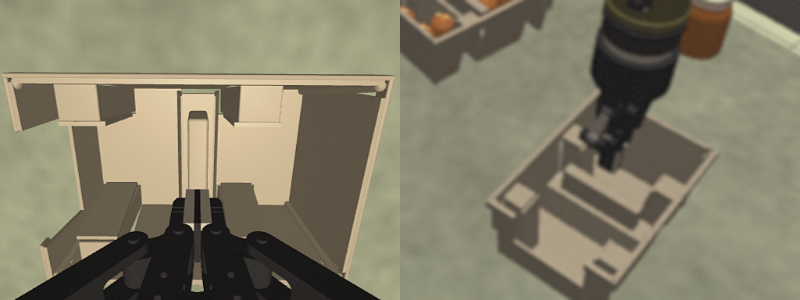

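```bash
python3 - <<'E'
from h import *
s=r.state();print(s['eef_pos'],s['opening'],s['wrist_force'])
T=s['eef_pos'];u=np.array([.985,.175,0]);v=np.array([-.175,.985,0]);C=np.array([.507,-.3315,0])
o=[]
for cam,w in [('wrist',(120,90)),('side',(60,45)),('scene',(60,45))]:
    im,p=shot(cam); c=proj(p,T); S=400/(2*w[0])
    print(cam,c,f(p))
    x0,y0=np.clip(int(c[0])-w[0],0,512-2*w[0]),np.clip(int(c[1])-w[1],0,384-2*w[1])
    d=cv2.resize(im[y0:y0+2*w[1],x0:x0+2*w[0]],(400,300),interpolation=cv2.INTER_CUBIC)
    def dot(X,col): cv2.circle(d,tuple(int(k) for k in (proj(p,X)-[x0,y0])*S),3,col,-1)
    dot(T,(255,0,0))
    for a in(-45,45): dot(C+v*a/1000+[0,0,.07],(0,255,0))
    for a in(-110,110):
        for b in(-75,75): dot(C+u*a/1000+v*b/1000+[0,0,.09],(0,0,255))
    o.append(d)
o.append(o[0]*0)
cv2.imwrite('pics/d.png',np.vstack([np.hstack(o[:2]),np.hstack(o[2:])])[:,:,::-1])
E
```

```text
[ 0.50703347 -0.33179291  0.07318716] -0.0010087261023093393 [-0.23754494  0.03247955 -1.29459394]
wrist [254.96831091 230.72672303] 342.85437929849456
side [371.93073039 260.90028275] 433.4428068549292
scene [129.08098393 269.56138295] 396.87579922234704
```

View pics/d.png

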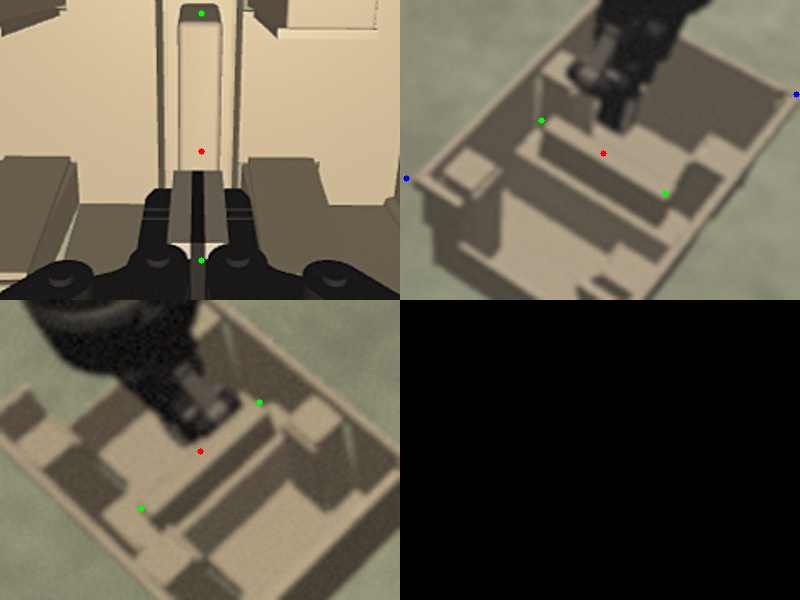

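```bash
python3 - <<'E'
from h import *
s=r.state();T=s['eef_pos'];print(r.pinch_z)
v=np.array([-.175,.985,0])
W,S,C=[r.camera_params(c) for c in('wrist','side','scene')]
for h in(0,.01,.015,.02,.025,.03):
    print(h,[proj(W,T+[0,0,h]+v*k)[1].round(1) for k in(.011,0,-.011)],(140+172/1.667),
      [(proj(S,T+[0,0,h]+v*k)-proj(S,T)).round(1) for k in(.011,-.011)],(2.7,-7),
      [(proj(C,T+[0,0,h]+v*k)-proj(C,T)).round(1) for k in(.011,-.011)],(-1.5,-3.3))
E
```

```text
0.0187
0 [np.float64(212.2), np.float64(230.8), np.float64(248.7)] 243.17936412717455 [array([-4.5, -2.7]), array([4.6, 2.7])] (2.7, -7) [array([ 4.3, -3.9]), array([-4.4,  3.9])] (-1.5, -3.3)
0.01 [np.float64(219.6), np.float64(239.0), np.float64(257.7)] 243.17936412717455 [array([-3.8, -5.7]), array([ 5.4, -0.4])] (2.7, -7) [array([ 3.1, -6.2]), array([-5.7,  1.7])] (-1.5, -3.3)
0.015 [np.float64(223.6), np.float64(243.5), np.float64(262.6)] 243.17936412717455 [array([-3.5, -7.3]), array([ 5.8, -1.9])] (2.7, -7) [array([ 2.5, -7.4]), array([-6.3,  0.5])] (-1.5, -3.3)
0.02 [np.float64(227.9), np.float64(248.2), np.float64(267.8)] 243.17936412717455 [array([-3.1, -8.8]), array([ 6.1, -3.5])] (2.7, -7) [array([ 1.9, -8.5]), array([-7. , -0.6])] (-1.5, -3.3)
0.025 [np.float64(232.4), np.float64(253.2), np.float64(273.2)] 243.17936412717455 [array([ -2.7, -10.4]), array([ 6.5, -5.1])] (2.7, -7) [array([ 1.2, -9.7]), array([-7.7, -1.8])] (-1.5, -3.3)
0.03 [np.float64(237.2), np.float64(258.5), np.float64(279.0)] 243.17936412717455 [array([ -2.4, -12. ]), array([ 6.9, -6.7])] (2.7, -7) [array([  0.6, -10.9]), array([-8.4, -2.9])] (-1.5, -3.3)
```

```bash
python3 -m crank '[0,0,2,0,1, 0,0,2,0,1, 0,0,2,0,1, 0,0,2,0,1, 0,0,2,0,1, 0,0,0,0,1, 0,0,-2,0,1, 0,0,-4,0,1, 0,0,-5.4,0,1, 0,0,-5.4,0,1]' && python3 -m crank '[0,0,0,0,0, 0,0,0,0,0, 0,0,0,0,0, 0,0,0,0,0, 0,0,0,0,0, 0,0,0,0,0, 0,0,0,0,0, 0,0,0,0,0, 0,0,0,0,0, 0,0,0,0,0]'
```

```text
clock: 7.4
eef_pos: [0.506, -0.3312, 0.0179]
orientation: [[-0.175, 0.985, -0.002], [0.985, 0.175, 0.001], [0.002, -0.002, -1.0]]
wrist_force: [0.1, -0.1, 0.1]
opening: 0.999
clock: 8.65
eef_pos: [0.5074, -0.3321, 0.0197]
orientation: [[-0.175, 0.985, 0.001], [0.985, 0.175, -0.001], [-0.001, 0.001, -1.0]]
wrist_force: [0.3, 0.6, 5.4]
opening: 0.149
```

```bash
python3 -m crank '[0,0,0.3,0,0, 0,0,0.8,0,0, 0,0,1.6,0,0, 0,0,3,0,0, 0,0,5,0,0, 0,0,7,0,0, 0,0,9,0,0, 0,0,11,0,0, 0,0,13,0,0, 0,0,13,0,0]'
python3 - <<'E'
from h import *
im,p=shot('wrist'); a,q=shot('side');marks('wrist',p,['tote_empty','empty_scoop'])
marks('side',q,['tote_empty','empty_scoop'])
c=proj(q,[.507,-.332,.18]).astype(int);print(c)
d=a[c[1]-75:c[1]+75,c[0]-100:c[0]+100]
o=np.hstack([cv2.resize(im,(400,300)),cv2.resize(d,(400,300))])
cv2.imwrite('pics/e.png',o[:,:,::-1]); print(r.state()['wrist_force'],r.state()['ft_torque'])
E
```

```text
clock: 9.9
eef_pos: [0.5085, -0.3327, 0.1517]
orientation: [[-0.175, 0.985, 0.004], [0.985, 0.175, -0.003], [-0.003, 0.004, -1.0]]
wrist_force: [0.1, 0.3, -1.9]
opening: 0.154
wrist tote_empty 0.71 [ 0.5026 -0.3356  0.1326]
wrist empty_scoop 0.82 [ 0.4082 -0.35    0.1726]
side tote_empty 0.59 [ 0.5075 -0.3319  0.1338]
[380 225]
[ 0.49839719  0.96640246 -2.2006545 ] [ 0.02230597 -0.00077422  0.01090495]
```

View pics/e.png

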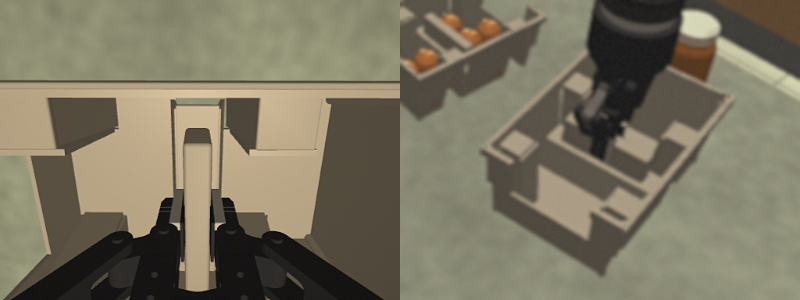

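```bash
cat > fit.py <<'E'
from h import *
from scipy.optimize import minimize
def hull(p,q,z=0,yaw=None):
    x,y,a=q; c,s=np.cos(a),np.sin(a); P=[]
    for L,B,h in((.11,.075,.09),(.095,.06,0)):
        for i in(-1,1):
            for j in(-1,1): P.append(proj(p,[x+c*i*L-s*j*B,y+s*i*L+c*j*B,z+h]))
    return cv2.convexHull(np.float32(P))
def fit(label,q0,cams,z=0):
    D=[]
    for c in cams:
        im,p=shot(c); d=r.silhouettes(label,c)
        m=max((e for e in d[:3]),key=lambda e:e['score'])
        pts=cv2.findNonZero(m['pixels'].astype(np.uint8)); H=cv2.convexHull(pts).astype(np.float32)
        print(c,label,round(m['score'],2),len(pts),H[:,0].mean(0)); D.append((p,H))
    def cost(q,D=D):
        t=0
        for p,H in D:
            A=hull(p,q,z); I=cv2.intersectConvexConvex(A,H)[0]; t+=cv2.contourArea(A)+cv2.contourArea(H)-2*I
        return t
    for DD in ([D] if len(D)==1 else [D]+[[d] for d in D]):
        o=minimize(lambda q:cost(q,DD),q0,method='Nelder-Mead',options=dict(initial_simplex=np.array(q0)+np.array([[0,0,0],[.01,0,0],[0,.01,0],[0,0,.1]]),xatol=1e-5,fatol=.1))
        print(len(DD),o.x[:2].round(4),np.degrees(o.x[2]).round(2),o.fun)
    return D
E
python3 - <<'E'
from fit import *
fit('tote_full',[.623,.005,-.05],['scene','side'])
fit('plain_bin',[.5,.35,0],['scene'])
E
```

```text
scene tote_full 0.75 6587 [295.4091  219.45454]
side tote_full 0.82 4137 [300.66666 167.16667]
2 [0.6199 0.0072] -2.85 287.9422318850411
1 [0.6197 0.0078] -2.77 79.13677606615238
1 [0.623  0.0054] -3.37 92.31682162673678
scene plain_bin 0.81 3321 [350.8  130.45]
1 [0.496  0.3307] -37.65 1051.2244309041416
```

```bash
python3 -m crank '[0.6,2,0,-1,0, 1.8,5.5,0,-2,0, 3.2,9.5,0,-4,0, 4.6,13.5,0,-6,0, 6,17.5,0,-8,0, 7.4,21.5,0,-10,0, 8.8,25.5,0,-11.5,0, 10.2,29.5,0,-13,0, 11.1,32.5,0,-13,0, 11.5,33.8,0,-13,0]' && python3 -m crank '[0,0,0,0,0, 0,0,0,0,0, 0,0,-0.5,0,0, 0,0,-1,0,0, 0,0,-1.5,0,0, 0,0,-2,0,0, 0,0,-2.3,0,0, 0,0,-2.5,0,0, 0,0,-2.5,0,0, 0,0,-2.5,0,0]'
python3 - <<'E'
from h import *
s=r.state(); print(s['eef_pos'],s['wrist_force'],s['opening'])
o=[]
for cam in('scene','side'):
    im,p=shot(cam); c=proj(p,[.622,.006,.12]).astype(int);w=(60,52);S=400/120
    x0,y0=c-w; d=cv2.resize(im[y0:y0+104,x0:x0+120],(400,346),interpolation=cv2.INTER_CUBIC)
    print(cam,x0,y0); o.append(d)
    marks(cam,p,['tote_full','tote_empty','empty_scoop'])
cv2.imwrite('pics/f.png',np.hstack(o)[:,:,::-1])
E
```

```text
clock: 11.75
eef_pos: [0.6225, 0.0078, 0.149]
orientation: [[0.049, 0.999, 0.0], [0.999, -0.049, -0.0], [0.0, 0.0, -1.0]]
wrist_force: [0.2, -0.5, -2.0]
opening: 0.154
clock: 13.0
eef_pos: [0.6222, 0.0062, 0.1243]
orientation: [[0.051, 0.999, 0.0], [0.999, -0.051, 0.0], [0.0, 0.0, -1.0]]
wrist_force: [-0.4, -0.1, -2.4]
opening: 0.151
[0.62219336 0.00624611 0.12430748] [-0.37940004 -0.10745159 -2.38877941] 0.15124174194587758
scene 232 149
scene tote_full 0.67 [0.6234 0.0036 0.0022]
scene empty_scoop 0.67 [0.5209 0.0118 0.1478]
side 244 98
side tote_full 0.89 [0.6251 0.0067 0.0044]
side tote_full 0.43 [ 0.4977  0.3484 -0.0019]
side tote_empty 0.76 [0.6201 0.009  0.1098]
side tote_empty 0.57 [0.6232 0.0082 0.0074]
side empty_scoop 0.83 [0.5271 0.0105 0.1493]
```

View pics/f.png

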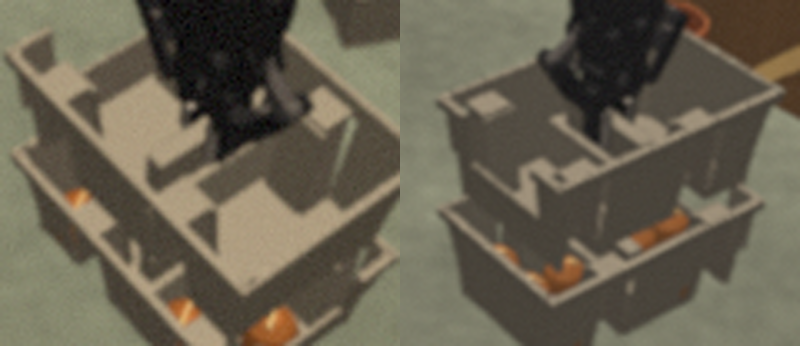

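```bash
python3 - <<'E'
from h import *
for c,off,prs in [('side',(244,98),[((38,97),(40,210)),((163,187),(156,302)),((381,90),(362,203))]),('scene',(232,149),[((10,52),(14,150)),((245,294),None)])]:
    p=r.camera_params(c)
    for a,b in prs:
        A=plane(p,np.array(a)/(400/120)+off,.195)[:2]
        B=plane(p,np.array(b)/(400/120)+off,.09)[:2] if b else A*0
        print(c,A.round(4),B.round(4),(A-B).round(4))
q=np.array([.622,.006]);a=np.radians(-3)
for i in(-1,1):
  for j in(-1,1): print(i,j,(q+[np.cos(a)*i*.11-np.sin(a)*j*.075,np.sin(a)*i*.11+np.cos(a)*j*.075]).round(4))
E
```

```text
side [0.5192 0.0828] [0.517  0.0803] [0.0022 0.0026]
side [ 0.5166 -0.0622] [ 0.5148 -0.0626] [0.0018 0.0003]
side [ 0.7279 -0.0742] [ 0.7243 -0.076 ] [0.0036 0.0018]
scene [ 0.5138 -0.0596] [ 0.5097 -0.0582] [ 0.0041 -0.0015]
scene [ 0.7283 -0.0719] [ 0. -0.] [ 0.7283 -0.0719]
-1 -1 [ 0.5082 -0.0631]
-1 1 [0.5161 0.0867]
1 -1 [ 0.7279 -0.0747]
1 1 [0.7358 0.0751]
```

```bash
python3 -m crank '[-0.2,-0.1,0,0,0, -0.2,-0.1,-0.3,0,0, -0.2,-0.1,-0.6,0,0, -0.2,-0.1,-0.9,0,0, -0.2,-0.1,-1.2,0,0, -0.2,-0.1,-1.5,0,0, -0.2,-0.1,-1.7,0,0, -0.2,-0.1,-1.9,0,0, -0.2,-0.1,-2,0,0, -0.2,-0.1,-2.1,0,0]' && python3 -m crank '[0,0,0,0,0, 0,0,-0.05,0,0, 0,0,-0.1,0,0, 0,0,-0.15,0,0, 0,0,-0.2,0,0, 0,0,-0.25,0,0, 0,0,-0.3,0,0, 0,0,-0.35,0,0, 0,0,-0.35,0,0, 0,0,-0.35,0,0]'
```

```text
clock: 14.65
eef_pos: [0.6201, 0.0052, 0.1031]
orientation: [[0.051, 0.999, 0.0], [0.999, -0.051, -0.0], [0.0, 0.0, -1.0]]
wrist_force: [-0.1, -0.0, -1.4]
opening: 0.151
clock: 15.9
eef_pos: [0.62, 0.0052, 0.0998]
orientation: [[0.051, 0.999, 0.0], [0.999, -0.051, 0.0], [0.0, 0.0, -1.0]]
wrist_force: [-0.2, 0.5, 0.4]
opening: 0.146
```

```bash
python3 -m crank '[0,0,-0.03,0,0, 0,0,-0.05,0,0, 0,0,-0.05,0,0, 0,0,-0.05,0,0, 0,0,-0.05,0,0, 0,0,-0.05,0,0, 0,0,-0.05,0,0, 0,0,-0.05,0,0, 0,0,-0.05,0,0, 0,0,-0.05,0,0]'
python3 - <<'E'
from h import *
s=r.state(); print(s['eef_pos'],s['wrist_force'],s['ft_torque'],s['opening'])
o=[]
for cam in('scene','side'):
    im,p=shot(cam); c=proj(p,[.622,.006,.12]).astype(int);w=(60,52)
    x0,y0=c-w; o.append(cv2.resize(im[y0:y0+104,x0:x0+120],(400,346),interpolation=cv2.INTER_CUBIC))
    marks(cam,p,['tote_full','tote_empty'])
cv2.imwrite('pics/g.png',np.hstack(o)[:,:,::-1])
E
```

```text
clock: 17.15
eef_pos: [0.6201, 0.0052, 0.0997]
orientation: [[0.051, 0.999, 0.001], [0.999, -0.051, -0.0], [0.0, 0.001, -1.0]]
wrist_force: [-2.7, 0.3, 5.5]
opening: 0.149
[0.62009784 0.00516658 0.09974657] [-2.70304746  0.30589208  5.50324655] [0.00546131 0.59335243 0.01583771] 0.14929588422662268
scene tote_full 0.62 [0.6233 0.0041 0.004 ]
scene tote_empty 0.65 [0.6193 0.0031 0.0784]
side tote_full 0.83 [0.6218 0.0061 0.0015]
side tote_empty 0.92 [0.6201 0.0089 0.0821]
```

View pics/g.png

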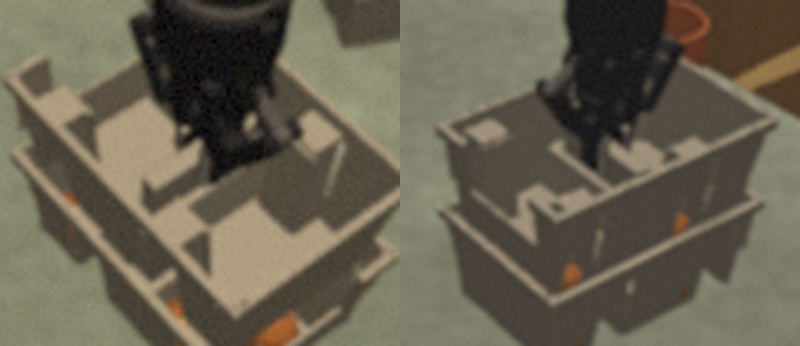

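```bash
python3 -m crank '[0,0,0.05,0,0, 0,0,0.05,0,0, 0,0,0.05,0,0.3, 0,0,0.05,0,0.5, 0,0,0.05,0,0.8, 0,0,0.05,0,0.8, 0,0,0.05,0,0.8, 0,0,0.05,0,0.8, 0,0,0.05,0,0.8, 0,0,0.05,0,0.8]' && python3 -m crank '[0,0,0.5,0,0.8, 0,0,1,0,0.8, 0,0,2,0,0.8, 0,0,3.5,0,0.8, 0,0,5.5,0,0.8, 0,0,8,0,0.8, 0,0,11,0,0.8, 0,0,14,0,0.8, 0,0,16,0,0.8, 0,0,16,0,0.8]'
python3 - <<'E'
from h import *
s=r.state(); print(s['eef_pos'],s['wrist_force'],s['opening'])
o=[]
im,p=shot('wrist');marks('wrist',p,['tote_full','tote_empty','empty_scoop']); o.append(cv2.resize(im,(266,300)) if 0 else cv2.resize(im,(400,300)))
for cam in('side','scene'):
    im,p=shot(cam); c=proj(p,[.622,.006,.12]).astype(int)
    if cam=='side':
        x0,y0=c-(60,45); o.append(cv2.resize(im[y0:y0+90,x0:x0+120],(400,300),interpolation=cv2.INTER_CUBIC)); print(x0,y0)
    marks(cam,p,['tote_full','tote_empty','empty_scoop','plain_bin'])
cv2.imwrite('pics/i.png',np.hstack(o)[:,:,::-1])
E
```

```text
clock: 18.7
eef_pos: [0.62, 0.0052, 0.0996]
orientation: [[0.051, 0.999, -0.0], [0.999, -0.051, 0.0], [0.0, -0.0, -1.0]]
wrist_force: [0.7, -0.9, 0.2]
opening: 0.802
clock: 19.95
eef_pos: [0.6214, 0.0052, 0.2625]
orientation: [[0.051, 0.999, 0.005], [0.999, -0.051, 0.0], [0.0, 0.005, -1.0]]
wrist_force: [0.6, -0.5, -0.3]
opening: 0.8
[0.62141408 0.00520411 0.26248998] [ 0.63218435 -0.50715246 -0.32630812] 0.800325083812454
wrist tote_empty 0.62 [ 0.6167 -0.0018  0.0818]
wrist empty_scoop 0.69 [0.5198 0.0071 0.1217]
244 105
side tote_full 0.87 [0.6187 0.0097 0.0036]
side tote_empty 0.67 [0.6216 0.0061 0.0843]
side empty_scoop 0.79 [0.5256 0.0112 0.1254]
side empty_scoop 0.7 [ 0.4955  0.3449 -0.0008]
side plain_bin 0.91 [0.4968 0.3471 0.001 ]
scene tote_full 0.67 [0.6243 0.0045 0.0022]
scene empty_scoop 0.73 [0.52   0.0101 0.1233]
scene plain_bin 0.68 [0.496  0.3517 0.0009]
scene plain_bin 0.56 [0.6189 0.0032 0.084 ]
```

View pics/i.png

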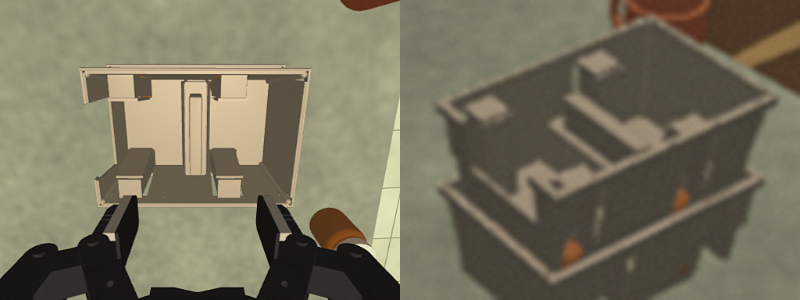

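```bash
python3 -c "
from station import r
print(r.close_job(), r.state()['clock'])"
```

```text
the job is handed in; nothing more can be done
the job is handed in; nothing more can be done
```

The empty tote is on top of the full one with its scooped end opposite, released, and the job was handed in at about 20 s (limit 42 s).

**What I did:** I gripped the empty tote by its ridge, carried it over and turned it 13° clockwise. I lowered it in 0.5 mm steps until the shoulders took its weight, with a light press of about 5.5 N on the wrist. Then I let go and backed off 16 cm above it.

**Last checks:**
- **Height:** the gripper height put the underside 80.0 mm above the full tote's. The camera networks gave 82–84 mm, within their accuracy.
- **Scooped ends:** the empty tote's scoop faces −x and the full tote's faces +x.
- **Level:** the gap between the two rims looked even at the three corners visible in the side picture, 80–83 px in the crop.
- **Other containers:** the full tote and the plain bin read where they first stood, to within the networks' scatter of a few mm.

**What went wrong or disagreed:**
- **First grasp missed:** the fingers shut above the ridge. The pictures showed the fingertips roughly 25–30 mm above the reported TCP, so I went about 24 mm lower and the second grasp held.
- **Misread labels:** after release, one network also marked the plain bin as the scoop point (score 0.70) and the stacked tote as a plain bin (0.56). I took both as false reports.
- **Position estimates:** those of the full tote differed by up to about 10 mm, so I aligned to the relative rim positions in the pictures before lowering.

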